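Close the crew hand lamp's battery tube with its screw cap

ROBOT

A 7-joint arm with a two-finger parallel gripper is mounted at the origin on the work surface. World frame = base frame: x ahead of the robot, y to its left, z up, the work surface at z = 0. Lengths are in mm, angles in rad, forces in N, time in s.
With the tool pointing down it reaches from about 400 to 850 mm from the base axis. Payload 10.4 kg.
Tool frame: the origin (TCP) lies midway between the tips of the shut fingers; the grasp point (between the pads) lies 19 mm behind it (manip.hold_point_z is the distance from the TCP to the grasp point, in mm); z points along the fingers, y is the line along which they close (so a half turn about z gives the same grasp; the last joint's range is limited). The gripper opens to 85 mm and grips with 20 to 120 N. Pads are 22 mm wide; open, the fingers measure 114 mm over their backs; the gripper's body (76 mm by 85 mm) begins 54 mm behind the grasp point. The pads swing forward as they close: fully open they stand 13 mm farther back than shut.
Start: joints at [1.211, 0.332, -0.065, 1.46, 0.022, 1.35, -0.088], TCP at [206.567, -589.903, 193.538] pointing down, gripper open.
Joint ranges: [-2.6, 2.6], [-0.5, 2.12], [-1.47, 1.34], [0.16, 2.42], [-1.27, 4.41], [0.06, 2.06], [-2.6, 2.6]. Speed limits (rad/s): [2.22, 2.22, 2.79, 2.79, 3.14, 3.14, 3.14].

INTERFACE

Orientations are given as a rotation vector (axis times angle).
In Python, from bench import manip gives the robot as it stands. Calls block until the motion is done:
- manip.reach(position, orientation): joint-space move of the TCP to a pose.
- manip.move_l(position, attitude=None, rate=150, guard=None): straight line of the TCP; attitude=None keeps the orientation; rate is the mean speed in mm/s. With guard (N) it stops when the force on the tool has changed by that much, and returns True; else False.
- manip.move_j(angles): joint-space move.
- manip.move_gripper(opening, squeeze=None): finger opening in mm; squeeze is the grip in N (None keeps the last); returns when the fingers have stopped.
- manip.hold(seconds).
- manip.inverse_kinematics(position, orientation): joint angles nearest the present ones, or None.
- manip.get_image(name): name is "scene" or "top"; returns a dict with "pixels" (480x640x3 uint8, blue, green, red), "depth" (480x640 float32, mm along the optical axis (not along the pixel's ray), 0 where there is no reading), "camera_matrix" (3x3 intrinsics, pixels), "R" (3x3) and "t" (3): a world point X has camera coordinates R X + t. Camera axes: x right, y down, z forward; pixel columns grow to the right and rows downward; lengths in mm; the calibration is good to about 2 mm. A picture is of the moment at which its call begins.
A pose or a line that the arm cannot do raises manip.PlanningError and nothing moves.
- manip.finish_job(): hands the job in; it is judged then, once.
Trained networks look in the newest picture that a camera, given by its name, has taken for a name from the list of things; names that differ only in an ending like _2 or _b are one class to them, and where a whole thing is asked for, a point or a joint stands for the part that bears it (a point fixed in the world has none). Each returns a list of dicts, best first, with "score" (0 to 1); they miss things now and then, are a little off and sometimes report something else, mostly with a low value. They report only what shows in the picture. A call takes as long as a camera call. They do not tell look-alikes from the thing itself.
- manip.spot_in(label, camera): "xyz" ([x, y, z] in mm, in world coordinates, good to about 4 mm: the middle of the surface that is visible of it).
- manip.spot_point(label, camera): "xyz" ([x, y, z] in mm, in world coordinates, good to about 4 mm: a listed point, or the origin of a listed thing).
Readings, each from a call of its own:
- manip.get_time_s(): time.
- manip.get_joint_pos(): joint angles.
- manip.get_joint_velocities(): joint speeds.
- manip.get_joint_efforts(): joint torques, N m.
- manip.get_tool_pos(): TCP position.
- manip.get_orientation(): TCP orientation.
- manip.get_force(): force on the tool from outside, world axes, zero at the start.
- manip.get_moment(): the same for the moment, N m.
- manip.get_grip_width(): finger opening in mm.
- manip.get_grasp_force(): force on a finger pad.
Only numpy, scipy, OpenCV 4.12 (cv2) and the standard library are available. Lean on these libraries where they do the work, as an engineer would, in place of code of your own. Each camera call takes 0.05 s, during which the arm holds its last target. There are 200 camera calls.

TASK

The hand lamp leans head-down in its charging cradle: take the dust cover off its tube and lay it in the black tray. Then screw the winged metal battery cap into the tube: set it on the thread and, unless its studs drop into the thread starts at once, turn it backward (anticlockwise) until they do, then drive it clockwise until it is straight and fully home with its flange on the rim, and let go. Work by feel without forcing the cap, and do not shift or knock over the bottle, the radio or the remote.

Things in the scene. Friction and masses are not known exactly. Their poses are not given: they have to be found in the camera images.
- lamp: Hand lamp, head-down in a black charging cradle fixed to the table. Origin on the table straight below the centre of the tube's mouth; z up. x points from the mouth toward the cradle, whose base (28 mm high, 115 mm wide with its 83 mm high cheeks) reaches from x = 30 to 180 mm and whose end wall is 98 mm high; the tube leans out over -x.
- tube: The lamp's open battery tube (fixed), 64 mm outside, bore 54 mm, 43 mm between the thread ridges. Origin: centre of the mouth in the plane of the rim, 165 mm above the table. z points out along the tube's axis, leaning 0.52 rad from vertical toward the lamp's -x (about toward the robot). The fixed three-start thread inside stands at an angle about z that differs each time: find it by feel or look.
- cap_grip (a point): Battery cap (loose, metal, 0.13 to 0.23 kg), the only thing with a bar-shaped wing; it starts upright on the table, wing up. This point: centre of the wing, 52 mm above its lower end; z along the cap's axis, x along the wing. The wing is a bar 46 mm long (x), 18 mm wide (y), 30 mm high. Below it a flange 64 mm across, 6 mm thick, then a plug 39 mm across, 31 mm long with bevelled end.
- cap_seat (a point): Centre of the underside of the cap's flange, 21 mm below cap_grip along the cap's axis; same axes. Its height along the tube's z axis is how far the flange stands off the rim.
- cover_grip (a point): Dust cover (loose, grey plastic, 60 g); starts resting on the tube's mouth, its z axis along the tube's. This point: centre of its round knob, 24 mm across, 30 mm high, on a disc 62 mm across, 5 mm thick; below that a plug 41 mm across, 6 mm deep, held in the bore only by its weight. The point lies 26 mm above the cover's lower end, 20 mm above the rim while on the tube.
- tray: Shallow square black plastic tray fixed to the table, 125 mm outside, walls 4 mm thick and 25 mm high, floor 4 mm thick. Origin: centre of its underside.
- bottle: Green glass bottle, standing, 66 mm across, 235 mm high; origin at its foot. Leave alone.
- radio: Black handheld radio, standing, 36 x 58 x 115 mm with a stub antenna up to 190 mm; origin at its foot. Leave alone.
- remote: Black remote control with grey keys, lying on the table, 48 x 140 x 20 mm; origin at the centre of its underside, long side along y. Leave alone.
- thread_back (a point): Point on the tube's axis, 6 mm inside the rim, level with the backs of the thread ridges. Clockwise seen from outside, each 120 deg of the thread has an open gap (start) 32 deg wide, a ridge of 80 deg with a level back, a stop rib of 8 deg flush with the rim that blocks clockwise turning. The cap's flange stands 17 mm off the rim while its studs rest on the backs, 23 mm if on the ribs.
- thread_start (a point): Point on the tube's axis at the floor of the gaps, 17 mm inside the rim. Turned anticlockwise (up to 1.9 rad) the cap drops once its studs are over the gaps (window 17 deg) to 6 mm off the rim; the ribs then stop more anticlockwise turning. From there about 1.4 rad clockwise (up to 1.7) draws it in till the flange meets the rim and the studs meet the ribs.
- cap_studs (a point): Point on the cap's axis level with its three round studs, 41 mm below cap_grip and 11 mm above the lower end. The studs are 6 mm thick, stand out of the plug to 51 mm across, every 120 deg, one of them below the +x end of the wing.
Mind the look-alikes: they are no part of the job. Of the things shaped like the part that bears cap_grip, the aluminium one is meant.

How it is judged:
By the outcome, as a careful person would: the job done as asked, in the order asked, and still so for the second after the job is handed in, with the robot touching nothing.
It also fails if it takes over 70 s, if anything falls off the work surface, if the arm or the gripper's body presses on something with over 40 N, if the wrist force passes 120 N, or if a joint passes its speed limit or range.

## Working session

There is one attempt and no reset: what is moved stays moved. The work goes in short steps, each a Python script; the robot and the scene stay as the last script left them, time stands still between calls to the robot, and variables do not carry over. Pictures are saved under pics/ and viewed, at most 10 in all, crops included, and the job is handed in when it is done.

```bash
ls; mkdir -p pics
python3 - <<'E'
from bench import manip
import cv2
for c in ["scene","top"]:
    im=manip.get_image(c); cv2.imwrite(f"pics/{c}0.png",im["pixels"])
    for l in ["lamp","tube","cap_grip","cover_grip","tray","bottle","radio","remote","cap_seat"]:
        for f in (manip.spot_in,manip.spot_point):
            r=f(l,c); print(c,l,f.__name__,[([round(v) for v in d["xyz"]],round(d["score"],2), [int(v) for v in ((lambda p:(p[:2]/p[2]))(im["camera_matrix"]@(im["R"]@d["xyz"]+im["t"])))]) for d in r[:4]])
print(manip.get_time_s(),manip.hold_point_z)
E
```

```text
pics
scene lamp call [([620, 38, 71], 0.68, [350, 274])]
scene lamp call [([527, 19, -4], 0.71, [312, 271])]
scene tube call [([583, 23, 102], 0.6, [332, 259])]
scene tube call [([528, 24, 164], 0.86, [313, 226]), ([478, -279, 29], 0.73, [188, 339])]
scene cap_grip call [([519, -169, 37], 0.83, [243, 315]), ([485, -280, 33], 0.82, [190, 341]), ([377, -246, 38], 0.79, [169, 295])]
scene cap_grip call [([478, -276, 48], 0.67, [187, 334]), ([366, -240, 56], 0.61, [166, 286]), ([513, -162, 50], 0.6, [243, 308]), ([581, -259, 50], 0.58, [228, 363])]
scene cover_grip call [([526, 13, 178], 0.67, [309, 225])]
scene cover_grip call [([518, 19, 182], 0.67, [308, 219]), ([707, 233, -4], 0.34, [436, 261])]
scene tray call [([513, 241, 4], 0.87, [374, 208]), ([486, -280, 30], 0.32, [190, 342])]
scene tray call [([515, 236, 2], 0.66, [373, 210])]
scene bottle call [([714, 215, 130], 0.96, [445, 234])]
scene bottle call [([709, 234, -2], 0.74, [437, 261])]
scene radio call [([718, -245, 114], 0.87, [282, 397]), ([593, 23, 103], 0.51, [336, 262])]
scene radio call [([709, -240, 2], 0.93, [283, 411]
[... 1248 characters left out ...]
, 164]), ([471, -271, 37], 0.37, [452, 273])]
top bottle call [([710, 235, -1], 0.8, [223, 179])]
top radio call [([697, -226, 109], 0.72, [431, 164])]
top radio call [([709, -237, 2], 0.7, [426, 175])]
top remote call [([438, -13, 21], 0.85, [334, 292])]
top remote call [([437, -15, 0], 0.77, [334, 294]), ([478, -276, 14], 0.32, [451, 271])]
top cap_seat call [([515, -158, 34], 0.76, [399, 255]), ([572, -249, 36], 0.66, [438, 228]), ([368, -232, 37], 0.66, [437, 321]), ([475, -271, 38], 0.62, [452, 271])]
top cap_seat call [([369, -236, 30], 0.92, [438, 321]), ([519, -164, 27], 0.71, [401, 254]), ([576, -252, 31], 0.65, [439, 227]), ([533, 22, 165], 0.25, [316, 237])]
1.9 18.700000000000003
```

Run:
```python
import cv2,numpy as np
a=cv2.imread("pics/scene0.png");b=cv2.imread("pics/top0.png")
c1=cv2.resize(a[260:400,130:290],None,fx=2.5,fy=2.5,interpolation=3)
c2=cv2.resize(b[200:340,380:500],None,fx=2.5,fy=2.5,interpolation=3)
cv2.imwrite("pics/crop1.png",np.hstack([c1,c2]))
```

```text
(no output)
```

View pics/scene0.png

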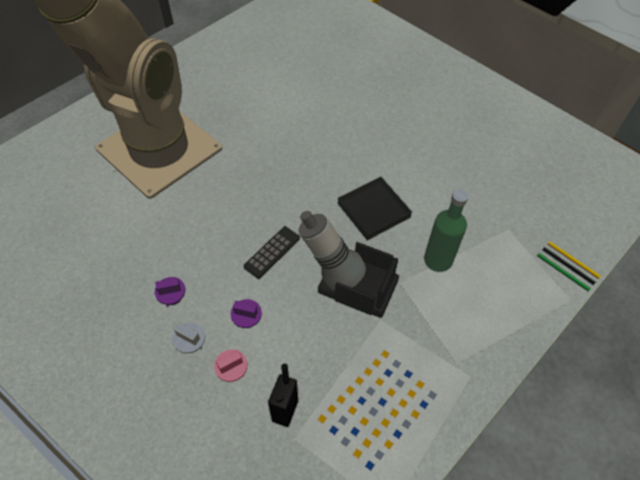

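View pics/crop1.png

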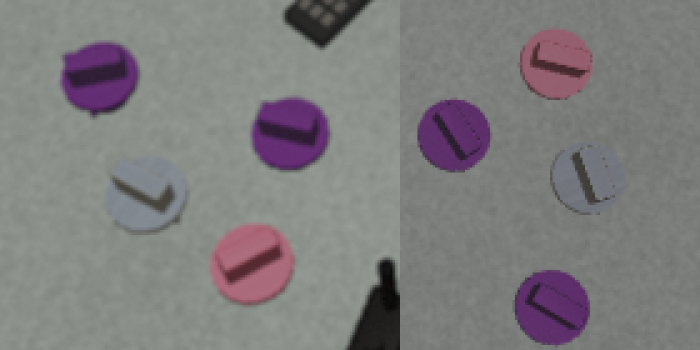

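Candidates for the cap, in the scene picture: purple (170,290), purple (246,313), pink (231,365) and silver (188,337). The crop confirms the silver one at about (477,-276) is the aluminium cap. Next I'll fit the wing angle and the tube axis from depth.

```bash
cat > h.py <<'E'
from bench import manip
import numpy as np, cv2
from scipy.spatial.transform import Rotation as Ro
from scipy.optimize import least_squares
def cloud(im):
    d=im["depth"]; v,u=np.nonzero(d>0); z=d[v,u].astype(float); K=im["camera_matrix"]
    P=np.c_[(u-K[0,2])/K[0,0]*z,(v-K[1,2])/K[1,1]*z,z]
    return (P-im["t"])@im["R"], im["pixels"][v,u]
def near(P,c,r): return P[np.hypot(P[:,0]-c[0],P[:,1]-c[1])<r]
def tool(z,y):
    "rotvec with tool z and (approx.) tool y"
    z=np.array(z,float)/np.linalg.norm(z); y=np.array(y,float); y-=z*(y@z); y/=np.linalg.norm(y)
    return Ro.from_matrix(np.c_[np.cross(y,z),y,z]).as_rotvec()
E
python3 - <<'E'
from h import *
for c in ["scene","top"]:
    im=manip.get_image(c); P,_=cloud(im); print(c,"cam",-im["R"].T@im["t"])
    Q=near(P,(477,-276),50)
    for lo,hi in((60,75),):
        W=Q[(Q[:,2]>lo)&(Q[:,2]<hi)]; r=cv2.minAreaRect(W[:,:2].astype(np.float32)); print("wing",len(W),r,W.mean(0))
    F=Q[(Q[:,2]>30)&(Q[:,2]<45)]; print("flange",len(F),cv2.minEnclosingCircle(F[:,:2].astype(np.float32)),np.median(F[:,2]))
    T=near(P,(580,40),110); T=T[T[:,2]>85]
    def res(p,A):
        a=np.array([-np.sin(.52)*np.cos(p[2]),-np.sin(.52)*np.sin(p[2]),np.cos(.52)]); d=A-[p[0],p[1],165]; h=d@a
        return h,np.linalg.norm(d-np.outer(h,a),axis=1)
    p=np.array([527,21,.3])
    for k in range(4):
        h,rr=res(p,T); A=T[(h<-3)&(h>-50)&(rr<45)]
        s=least_squares(lambda q:res(q,A)[1]-32,p,loss="soft_l1",f_scale=1.5); p=s.x
    print("tube",p,len(A),np.abs(s.fun).mean())
    h,rr=res(p,T); D=T[(h>1)&(h<10)&(rr<40)]; print("disc",D.mean(0),len(D)); 
    K=T[(h>10)&(h<45)&(rr<25)]; print("knob",len(K),K.mean(0) , res(p,K)[0].max() if len(K) else 0)
E
```

```text
scene cam [ 981.10376667 -433.6622148  1084.59560982]
wing 223 ((477.3042907714844, -277.7425537109375), (46.15824508666992, 19.733604431152344), 14.220732688903809) [ 477.55241313 -278.33735185   65.63721491]
flange 525 ((476.5094909667969, -277.6468200683594), 32.9779167175293) 36.30608189350105
tube [5.26617570e+02 2.18123593e+01 3.41583576e-01] 602 1.0309004512063589
disc [530.62780642  17.7242953  171.06644522] 392
knob 182 [518.97379829  14.372176   189.53506283] 36.627389873457666
top cam [ 323.66488146   20.74489031 1150.00357624]
wing 197 ((477.5583190917969, -276.767578125), (45.99358367919922, 19.045373916625977), 16.15721321105957) [ 477.25801301 -275.98462546   67.02465268]
flange 437 ((478.0781555175781, -277.08721923828125), 32.36155319213867) 37.469568121197845
tube [5.29829370e+02 2.21305634e+01 3.46427635e-01] 208 0.367824920886575
disc [529.00068614  22.58529152 170.67284062] 610
knob 159 [516.60414418  18.24170307 192.80099473] 40.62534435641696
```

```bash
cat >> h.py <<'E'
M=np.array([528.,22,165]); yaw=.344
a=np.array([-np.sin(.52)*np.cos(yaw),-np.sin(.52)*np.sin(yaw),np.cos(.52)])
e1=np.array([-np.sin(yaw),np.cos(yaw),0]); e2=np.cross(a,e1)   # e1 horizontal across tube
CAP=np.array([477.5,-277.2]); wy=np.radians(15.2)
def ydir(t): return np.cos(t)*e1+np.sin(t)*e2
E
python3 - <<'E'
from h import *
np.set_printoptions(precision=2,suppress=True)
for t in np.arange(-3.14,3.2,.5236):
    print(round(t,2),*[manip.inverse_kinematics(M+a*h,tool(-a,ydir(t))) for h in (8,120)])
for s in(1,-1): print("cap",manip.inverse_kinematics([*CAP,40],tool([0,0,-1],s*np.array([-np.sin(wy),np.cos(wy),0]))))
for s in range(8): print("tray",manip.inverse_kinematics([514,240,60],tool([0,0,-1],[np.cos(s*.785),np.sin(s*.785),0])))
E
```

```text
-3.14 [ 0.89 -0.26 -0.77  2.17 -0.6   0.76 -0.77] [ 0.96 -0.49 -0.63  2.11 -0.69  1.09 -0.67]
-2.62 [ 0.89 -0.26 -0.77  2.17 -0.59  0.75 -0.25] [ 0.94 -0.49 -0.61  2.11 -0.67  1.09 -0.16]
-2.09 [ 0.86 -0.26 -0.75  2.17 -0.58  0.75  0.26] [ 0.91 -0.48 -0.59  2.11 -0.66  1.08  0.35]
-1.57 [ 0.81 -0.25 -0.7   2.18 -0.56  0.74  0.77] [ 0.87 -0.47 -0.57  2.11 -0.64  1.07  0.85]
-1.05 [ 0.7  -0.24 -0.61  2.18 -0.52  0.73  1.25] [ 0.74 -0.45 -0.48  2.12 -0.57  1.04  1.32]
-0.52 [ 0.49 -0.23 -0.44  2.19 -0.44  0.71  1.71] [ 0.53 -0.43 -0.34  2.12 -0.47  1.01  1.75]
0.0 [-0.6  -0.33  0.51  2.23  0.03  0.69  1.82] [-0.13 -0.46  0.13  2.15 -0.14  0.96  1.97]
0.53 [-0.82 -0.4   0.68  2.24  0.21  0.71  2.21] [-0.13 -0.46  0.13  2.15 -0.14  0.96  2.5 ]
1.05 None None
1.57 [ 0.8  -0.25 -0.69  2.18 -0.55  0.74 -2.38] [ 0.9  -0.48 -0.59  2.11 -0.65  1.08 -2.28]
2.1 [ 0.83 -0.25 -0.72  2.18 -0.57  0.75 -1.84] [ 0.92 -0.48 -0.6   2.11 -0.67  1.08 -1.74]
2.62 [ 0.88 -0.26 -0.76  2.17 -0.59  0.75 -1.3 ] [ 0.96 -0.49 -0.62  2.11 -0.68  1.09 -1.2 ]
3.14 [ 0.89 -0.26 -0.77  2.17 -0.6   0.76 -0.77] [ 0.96 -0.49 -0.63  2.11 -0.69  1.09 -0.67]
cap [ 0.98  0.39 -0.64  1.8   0.26  1.04  2.08]
cap [ 0.72  0.33 -0.33  1.81  0.12  1.01 -0.96]
tray [ 0.36  0.59 -1.14  1.73  0.58  1.2  -0.93]
tray [ 0.43  0.68 -1.26  1.73  0.68  1.26 -0.21]
tray [ 0.41  0.66 -1.23  1.73  0.65  1.24  0.59]
tray [ 0.42  0.67 -1.24  1.73  0.67  1.25  1.37]
tray [ 0.42  0.67 -1.24  1.73  0.67  1.25  2.15]
tray [-1.28  0.46  0.96  1.81 -0.42  1.09 -2.53]
tray [ 0.23  0.49 -0.93  1.73  0.42  1.14 -2.4 ]
tray [ 0.22  0.48 -0.91  1.73  0.41  1.14 -1.61]
```

Run:
```python
from h import *
np.set_printoptions(precision=2,suppress=True)
o=tool(-a,ydir(-np.pi))
manip.move_gripper(50,40)
manip.reach(M+a*75,o); f0=manip.get_force(); print(manip.get_time_s(),f0)
print(manip.move_l(M+a*9,rate=120,guard=8))
p=manip.get_tool_pos(); print((p-M)@a, manip.get_force()-f0)
manip.move_gripper(10,40)
print(manip.get_grip_width(),manip.get_force()-f0,(manip.get_force()-f0)@np.c_[a,e1,e2],manip.get_moment())
manip.move_l(M+a*12,rate=30)
print((manip.get_force()-f0)@np.c_[a,e1,e2])
manip.move_l(M+a*60,rate=120)
im=manip.get_image("scene");cv2.imwrite("pics/s1.png",cv2.resize(im["pixels"][140:300,220:430],None,fx=3,fy=3))
print(manip.get_time_s(),manip.get_grip_width(),manip.get_joint_pos())
```

```text
4.7417 [ 0.01 -0.09  0.26]
False
9.362388686945561 [-0.48 -0.23  0.68]
10.30855873683792 [-0.34  0.57  0.08] [0.13 0.65 0.07] [-0.14  0.49  0.  ]
[-0.44  0.1   0.11]
6.7583 10.333929490052698 [ 0.94 -0.39 -0.72  2.15 -0.67  0.92 -0.71]
```

View pics/s1.png

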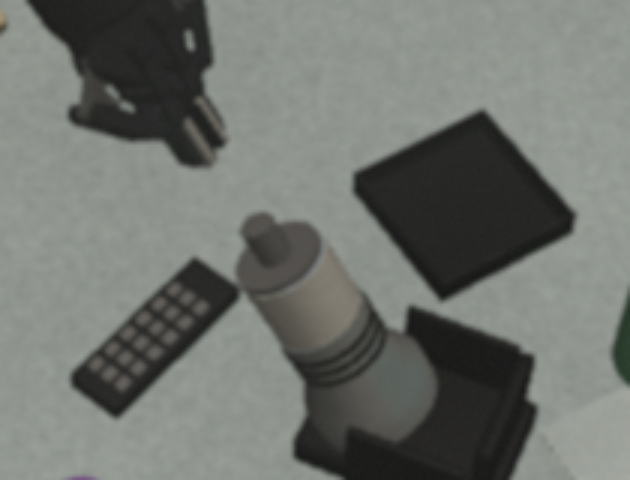

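Run:
```python
from h import *
np.set_printoptions(precision=1,suppress=True)
im=manip.get_image("scene")
def pj(X): p=im["camera_matrix"]@(im["R"]@X+im["t"]); return p[:2]/p[2]
p=manip.get_tool_pos();R=Ro.from_rotvec(manip.get_orientation()).as_matrix()
print(p,(p-M)@a,R, -a,pj(p),pj(M),pj(M+35*a),pj(p-100*R[:,2]))
for c in["scene","top"]:
    P,_=cloud(manip.get_image(c)); d=P-p; h=d@a; r=np.linalg.norm(d-np.outer(h,a),axis=1)
    s=(r<40)&(h<60)&(h>-60)
    for k in range(-60,60,10):
        q=d[(r<40)&(h>=k)&(h<k+10)]
        print(c,k,len(q),(q.mean(0)@np.c_[e1,e2]) if len(q) else "")
```

```text
[499.8  12.2 216.2] 59.26922832377214 [[ 0.8  0.3  0.5]
 [ 0.3 -0.9  0.2]
 [ 0.5 -0.  -0.9]] [ 0.5  0.2 -0.9] [298.9 205.6] [313.2 226.6] [304.9 214.5] [272.9 167. ]
scene -60 424 [-5.8 -5.6]
scene -50 49 [-6.3 -5. ]
scene -40 50 [-5.9 -5.2]
scene -30 87 [-2.6 -1. ]
scene -20 0 
scene -10 0 
scene 0 0 
scene 10 0 
scene 20 0 
scene 30 12 [-5.8 -1.1]
scene 40 74 [-2.6 -5.7]
scene 50 89 [-5.8 -4.6]
top -60 603 [-0.1 -5.4]
top -50 21 [  3.1 -10. ]
top -40 21 [  1.2 -10.3]
top -30 120 [-0.6 -2.1]
top -20 0 
top -10 0 
top 0 0 
top 10 0 
top 20 0 
top 30 2 [-5.6 -2.6]
top 40 30 [-1.3 -8.7]
top 50 37 [ 0.1 -9.4]
```

Run:
```python
from h import *
manip.move_l(M+a*12,rate=150)
print(manip.move_l(M-a*15,rate=25,guard=3)); p=manip.get_tool_pos(); print((p-M)@a,(p-M)@e1,(p-M)@e2,manip.get_force()@a,manip.get_time_s())
```

```text
True
-2.6751182182019013 -0.026052011886183564 -0.0032804597961396897 11.52861368723003 8.0417
```

The fingertips sit about 37.5 mm behind the reported TCP, shown by both the picture and contact with the knob top. I'll correct for that offset.

```bash
echo 'OFF=37.5' >> h.py
python3 - <<'E'
from h import *
np.set_printoptions(precision=2,suppress=True)
manip.move_l(M+a*8,rate=100)
manip.move_gripper(50,40); f0=manip.get_force()
print(manip.move_l(M+a*(8.5-OFF),rate=100,guard=8))
p=manip.get_tool_pos(); print((p-M)@a+OFF)
manip.move_gripper(10,40)
print(manip.get_grip_width(),(manip.get_force()-f0)@np.c_[a,e1,e2],manip.get_grasp_force())
manip.move_l(M+a*(15-OFF),rate=30)
print((manip.get_force()-f0)@np.c_[a,e1,e2])
manip.move_l(M+a*(60-OFF),rate=120)
im=manip.get_image("scene");cv2.imwrite("pics/s2.png",cv2.resize(im["pixels"][140:300,220:430],None,fx=3,fy=3))
print(manip.get_time_s(),manip.get_grip_width(),manip.get_joint_pos())
E
```

```text
False
8.625665364008096
22.801892146022332 [9.67 1.46 2.09] 38.68339776992798
[-0.83  0.42  0.01]
10.575 22.426820105874754 [ 0.96 -0.31 -0.8   2.17 -0.64  0.81 -0.73]
```

View pics/s2.png

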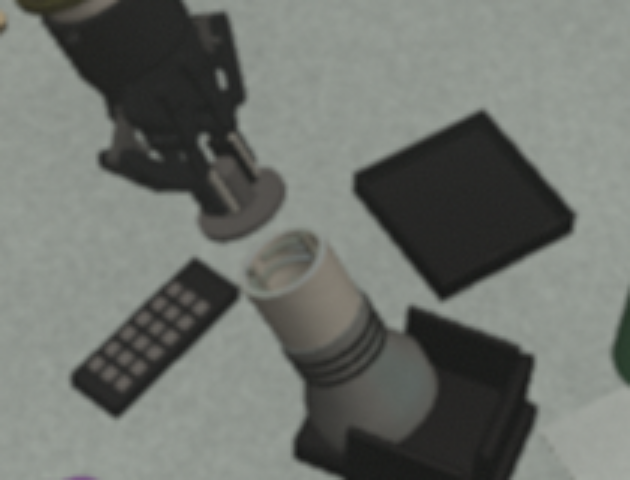

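Run:
```python
from h import *
np.set_printoptions(precision=2,suppress=True)
D=[0,0,-1]; T=np.array([514,240.])
manip.reach([*T,135],tool(D,[1,0,0]))
manip.move_l([*T,-5],rate=150)
f0=manip.get_force()
print(manip.move_l([*T,-26],rate=40,guard=4),manip.get_tool_pos(),manip.get_force()-f0)
manip.move_gripper(45)
manip.move_l([*T,200],rate=250)
o=tool(D,-np.array([-np.sin(wy),np.cos(wy),0]))
manip.reach([*CAP,120],o)
for c in("scene","top"):
    im=manip.get_image(c);np.savez(f"pics/{c}.npz",**im)
    if c=="scene":
        A=cv2.resize(im["pixels"][205:255,290:340],(400,400),interpolation=3);B=cv2.resize(im["pixels"][170:250,335:415],(400,400))
    else: A2=cv2.resize(im["pixels"][215:265,290:340],(400,400),interpolation=3)
    print(c,[d["xyz"].__repr__() for d in manip.spot_point("cover_grip",c)[:2]])
cv2.imwrite("pics/s3.png",np.hstack([A,A2]));cv2.imwrite("pics/s4.png",B)
print(manip.get_time_s(),manip.get_joint_pos())
```

```text
True [514.19 239.93 -18.72] [ 0.17 -0.03  0.69]
scene ['[514.3, 239.4, 32.5]']
top ['[514.8, 236.7, 32.3]']
16.7417 [ 1.37  0.47 -1.15  1.71  0.45  1.26 -1.19]
```

View pics/s3.png

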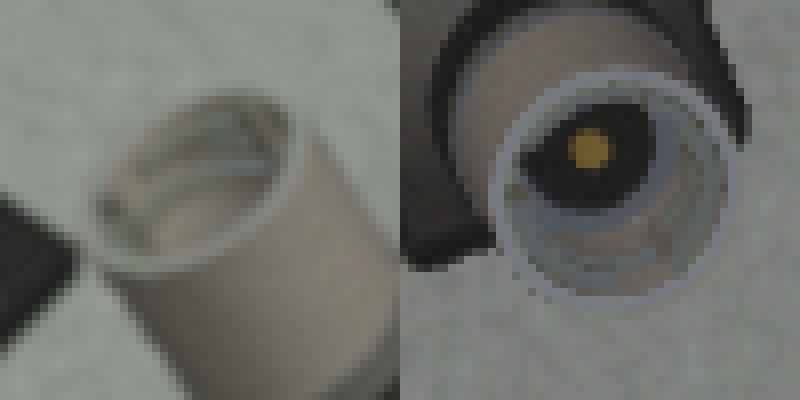

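View pics/s4.png

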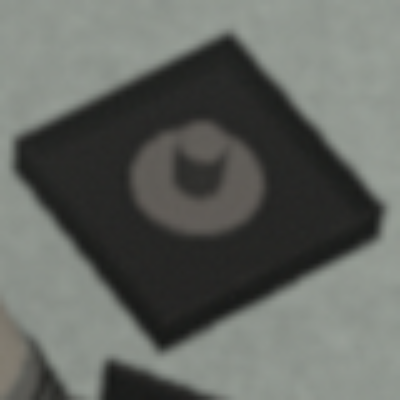

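The cover lies in the tray. The thread starts aren't clear in the picture, so I'll find them by feel. Next I'll refine the mouth centre and grasp the cap.

Run:
```python
from h import *
np.set_printoptions(precision=2,suppress=True)
for c in("scene","top"):
    P,_=cloud(np.load(f"pics/{c}.npz")); d=P-M; h=d@a; x=d@e1; y=d@e2; r=np.hypot(x,y)
    s=(np.abs(h)<3)&(r>24)&(r<36)
    X=np.c_[x,y][s]; q=least_squares(lambda q:np.hypot(X[:,0]-q[0],X[:,1]-q[1])-29.5,[0,0],loss="soft_l1").x
    print(c,s.sum(),"rim off",q,"h",np.median(h[s]),cv2.minEnclosingCircle(X.astype(np.float32)))
f0=manip.get_force()
print(manip.move_l([*CAP,43-OFF],rate=120,guard=6),manip.get_tool_pos(),manip.get_time_s())
manip.move_gripper(8,70)
print(manip.get_grip_width(),manip.get_force()-f0,manip.get_moment())
p=manip.get_tool_pos()
manip.move_l([*CAP,p[2]+20],rate=60); print(manip.get_force()-f0,manip.get_grip_width())
manip.move_l([*CAP,150],rate=200)
im=manip.get_image("scene"); K=im["camera_matrix"]; p=manip.get_tool_pos()+[0,0,OFF]; v=K@(im["R"]@p+im["t"]); u=(v[:2]/v[2]).astype(int); print(u)
cv2.imwrite("pics/s5.png",cv2.resize(im["pixels"][u[1]-50:u[1]+50,u[0]-50:u[0]+50],(500,500),interpolation=3))
print(manip.get_time_s(),manip.get_force()-f0)
```

```text
scene 185 rim off [-1.36 -0.4 ] h -0.7428535203076972 ((-0.24507522583007812, -0.31893444061279297), 33.781227111816406)
top 219 rim off [-0.19 -2.4 ] h -0.7376906446585961 ((-0.07486004382371902, -2.1610991954803467), 32.3099250793457)
False [ 478.07 -277.37    6.25] 17.8417
16.82965060554611 [-1.53  0.33  5.51] [0.   0.07 0.  ]
[-1.14 -0.26 -1.11] 17.132487173267105
[172 302]
19.5083 [-1.29 -1.12 -2.15]
```

View pics/s5.png

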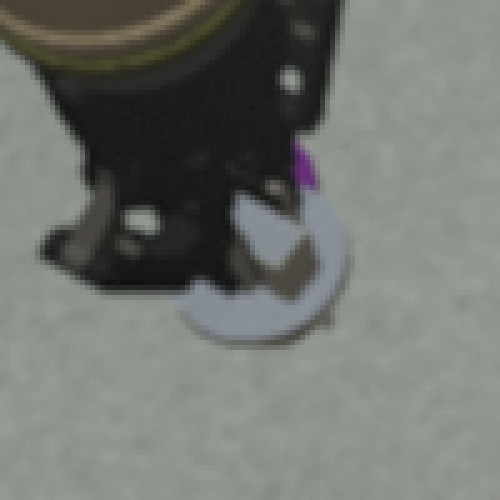

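```bash
cat >> h.py <<'E'
M=M-.6*e1-1.3*e2-.7*a
g=-24.75
E
python3 - <<'E'
from h import *
np.set_printoptions(precision=2,suppress=True)
p=manip.get_tool_pos(); print(p)
for c in("scene","top"):
    P,_=cloud(manip.get_image(c)); d=P-p; r=np.hypot(d[:,0],d[:,1])
    s=(r>22)&(r<36)&(d[:,2]>20)&(d[:,2]<42); print(c,s.sum(),np.percentile(d[s,2],[10,25,50,75,90]) if s.any() else 0, d[s].mean(0))
    if s.sum()>30:
        X=d[s&(d[:,2]<36)][:,:2]; q=cv2.convexHull(X.astype(np.float32))[:,0]
        print(least_squares(lambda q_:np.clip(np.hypot(*(q-q_).T)-32,-2,2),[0,0]).x, cv2.minEnclosingCircle(X.astype(np.float32)))
# timing of a pure rotation + route up
t0=manip.get_time_s(); manip.move_l([*CAP,215],rate=250)
o=tool(-a,ydir(-2.62)); manip.reach(M+a*(75+g),o); print(manip.get_joint_pos(),manip.get_time_s()-t0)
manip.move_l(M+a*(40+g),rate=120)
t0=manip.get_time_s(); manip.move_l(M+a*(40+g),tool(-a,ydir(-2.60)),rate=50); print("rot dt",manip.get_time_s()-t0)
p=manip.get_tool_pos()-M; print(p@a-g,p@e1,p@e2, manip.get_force()@np.c_[a,e1,e2],manip.get_moment()@np.c_[a,e1,e2],manip.get_time_s())
im=manip.get_image("scene");A=cv2.resize(im["pixels"][180:260,270:350],(400,400),interpolation=3)
im=manip.get_image("top");B=cv2.resize(im["pixels"][200:280,275:355],(400,400),interpolation=3)
cv2.imwrite("pics/s6.png",np.hstack([A,B]))
E
```

```text
[ 476.59 -277.01  148.45]
scene 335 [26.37 28.26 29.54 30.78 32.18] [13.74 -2.66 29.59]
[-0.86 -0.72] ((0.5659373998641968, -0.7070518732070923), 31.699296951293945)
top 221 [28.32 29.53 30.91 32.4  33.66] [-10.49   4.35  31.1 ]
[-0.21  0.14] ((-0.38742920756340027, 0.3618491291999817), 31.794109344482422)
[ 0.6  -0.31 -0.48  2.16 -0.49  0.84 -0.34] 1.5
rot dt 0.25
40.53770168478749 -0.3902194955969513 -0.4028983041247967 [-2.04 -0.2   0.43] [ 0.02  0.74 -0.02] 21.8
```

View pics/s6.png

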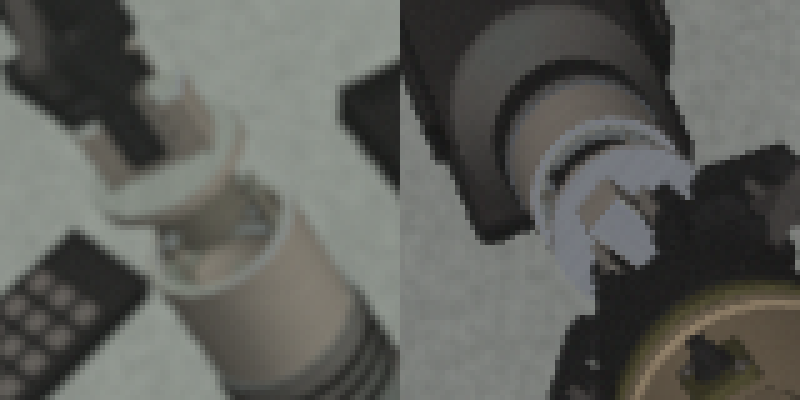

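The cap is straight and coaxial with the tube. I'll lower it until contact.

```bash
cat >> h.py <<'E'
B=np.c_[a,e1,e2]
def go(s,t,dx=0,dy=0,rate=60,guard=None): return manip.move_l(M+a*(s+g)+e1*dx+e2*dy,tool(-a,ydir(t)),rate=rate,guard=guard)
def st(tag=""):
    p=(manip.get_tool_pos()-M)@B; p[0]-=g
    R=Ro.from_rotvec(manip.get_orientation()).as_matrix(); y=R[:,1]; t=np.arctan2(y@e2,y@e1)
    F=manip.get_force()@B; T=manip.get_moment()@B
    print(tag,"s %.2f x %.2f y %.2f t %.3f F %s T %s time %.2f"%(*p,t,F.round(1),T.round(2),manip.get_time_s())); return p,t,F,T
E
python3 - <<'E'
from h import *
t=-2.62
go(34,t); st()
print(go(10,t,rate=20,guard=4)); st()
E
```

```text
s 33.86 x 0.16 y 0.29 t -2.620 F [-0.9 -0.   1.5] T [ 0.05  0.8  -0.02] time 22.15
True
 s 17.04 x -0.04 y 0.16 t -2.620 F [6.9 0.5 1.2] T [ 0.    0.57 -0.12] time 22.98
```

Run:
```python
from h import *
t=-2.62; sc=16.6
while t<-.7:
    t+=.08; go(sc,t)
    p,_,F,T=st()
    if abs(T[0])>1.5 or np.hypot(F[1],F[2])>15: print("stop");break
    if F[0]>9: sc+=.3
    elif F[0]<1.0:
        hit=go(7,t,rate=30,guard=6); p,_,F,T=st(f"probe {hit}")
        if p[0]<12: break
        sc=p[0]-.4
```

```text
s 17.05 x -0.63 y -0.91 t -2.539 F [7.6 0.8 1.3] T [0.11 0.86 0.1 ] time 23.23
 s 17.02 x -0.47 y -0.62 t -2.459 F [8.1 1.  3.3] T [ 0.1   1.12 -0.12] time 23.48
 s 16.94 x -0.28 y -0.51 t -2.379 F [9.2 1.7 2.5] T [ 0.17  1.11 -0.26] time 23.73
 s 16.72 x 0.11 y 0.10 t -2.302 F [ 0.4 -0.3  2.2] T [ 0.02  0.85 -0.07] time 23.98
probe True s 15.46 x 0.10 y -0.16 t -2.301 F [7.8 1.9 0.9] T [ 0.26  0.57 -0.47] time 24.18
 s 14.85 x 0.18 y 0.15 t -2.223 F [-1.9  0.   0.6] T [-0.02  0.73 -0.02] time 24.43
probe False s 6.75 x 0.03 y 0.21 t -2.221 F [-1.7  0.4  0.1] T [ 0.01  0.79 -0.01] time 24.85
```

Run:
```python
from h import *
t=-2.22
print(go(4.5,t,rate=20,guard=4)); p,*_=st("floor"); sc=p[0]
t0=t
while t>t0-1.75:
    t-=.08
    if t<t0-.1: sc-=.08*4.3
    sc=max(sc,-.8)
    go(sc,t); p,ta,F,T=st()
    sc+=np.clip((F[0]-2)*.06,-.6,.6)
    if abs(T[0])>1.6 or abs(F[0])>25 or np.hypot(F[1],F[2])>25: print("stop");break
```

```text
True
floor s 5.68 x -0.15 y -0.28 t -2.220 F [19.9  2.5  3.9] T [ 0.    1.51 -0.73] time 25.06
 s 6.08 x -0.10 y -0.79 t -2.298 F [8.3 1.3 0.9] T [-0.09  0.67 -0.63] time 25.31
 s 6.04 x -0.19 y -0.68 t -2.377 F [7.3 1.3 0.3] T [-0.17  0.67 -0.45] time 25.56
 s 5.88 x -0.27 y -0.35 t -2.456 F [6.2 0.9 0.4] T [-0.11  0.62 -0.28] time 25.81
 s 5.55 x 0.13 y -0.01 t -2.535 F [ 3.4  1.7 -0.1] T [-0.1   0.55 -0.36] time 26.06
 s 5.17 x 0.21 y 0.31 t -2.616 F [1.2 1.1 0.8] T [-0.04  0.72 -0.37] time 26.31
 s 4.85 x 0.03 y 0.22 t -2.696 F [ 0.5  0.4 -0. ] T [-0.06  0.71 -0.13] time 26.56
 s 4.42 x 0.01 y 0.23 t -2.776 F [-0.5  0.4  0.9] T [-0.03  0.73 -0.11] time 26.81
 s 3.98 x -0.05 y 0.15 t -2.856 F [-0.5  0.7  1.7] T [ 0.04  0.72 -0.1 ] time 27.06
 s 3.51 x -0.04 y 0.08 t -2.936 F [-0.6 -0.4  1. ] T [-0.01  0.72 -0.06] time 27.31
 s 3.04 x -0.04 y 0.04 t -3.016 F [-1.5 -0.1  1.3] T [0.03 0.77 0.01] time 27.56
 s 2.51 x -0.04 y -0.04 t -3.096 F [-1.4 -0.5  0.4] T [ 0.04  0.73 -0.04] time 27.81
 s 1.98 x -0.06 y -0.06 t 3.107 F [0.4 1.3 0.3] T [-0.03  0.65 -0.09] time 28.06
 s 1.50 x -0.08 y 0.05 t 3.027 F [-1.7  1.   0.3] T [ 0.01  0.75 -0.  ] time 28.31
 s 1.00 x -0.11 y -0.08 t 2.947 F [-0.1 -0.1  0.6] T [-0.04  0.64 -0.09] time 28.56
 s 0.50 x -0.06 y -0.05 t 2.867 F [ 0.1 -0.6  1. ] T [-0.05  0.77 -0.07] time 28.81
 s 0.38 x -0.33 y -0.39 t 2.786 F [8.  0.6 1.8] T [-0.1   0.97 -0.19] time 29.06
 s 0.38 x -0.39 y -0.48 t 2.707 F [ 8.4 -0.8  1.5] T [-0.11  0.91 -0.17] time 29.31
 s 0.38 x -0.31 y -0.36 t 2.628 F [ 6.8 -0.1  0.7] T [ 0.07  0.96 -0.13] time 29.56
 s 0.40 x -0.34 y -0.29 t 2.552 F [10.1 -0.9  3.8] T [ 1.75  1.25 -0.02] time 29.81
stop
```

Run:
```python
from h import *
manip.move_gripper(45); st()
p=manip.get_tool_pos(); manip.move_l(p+a*50,rate=100)
manip.reach([300,-150,250],tool([0,0,-1],[0,1,0]))
A=None
for c in("scene","top"):
    im=manip.get_image(c); P,_=cloud(im); d=P-M; h=d@a; r=np.hypot(d@e1,d@e2)
    s=(r<30)&(r>24)&(np.abs(h)<15); X=np.c_[d@e1,d@e2,np.ones(len(d))][s]
    print(c,"flange top h",np.median(h[s]),"plane",np.linalg.lstsq(X,h[s],rcond=None)[0].round(3))
    for l in("bottle","radio","remote","cover_grip","cap_seat"): print(l,[np.round(x["xyz"]) for x in manip.spot_point(l,c)[:1]])
    A=im["pixels"] if c=="scene" else A
cv2.imwrite("pics/s7.png",cv2.resize(A[160:420,140:480],None,fx=2.2,fy=2.2,interpolation=3)); print(manip.get_time_s())
```

```text
s -0.08 x 0.03 y 0.04 t 2.544 F [-0.1  0.9  0.1] T [0.05 0.54 0.03] time 30.19
scene flange top h 4.376123114525961 plane [0.124 0.18  4.246]
bottle [array([706., 234.,   0.])]
radio [array([ 712., -243.,    1.])]
remote [array([439., -14.,  -2.])]
cover_grip [array([514., 241.,  31.])]
cap_seat [array([ 580., -257.,   33.])]
top flange top h 6.451576749544948 plane [-4.000e-03  5.000e-03  6.417e+00]
bottle [array([707., 233.,  -2.])]
radio [array([ 707., -239.,   -1.])]
remote [array([438., -13.,   2.])]
cover_grip [array([516., 237.,  29.])]
cap_seat [array([ 578., -255.,   33.])]
34.0167
```

View pics/s7.png

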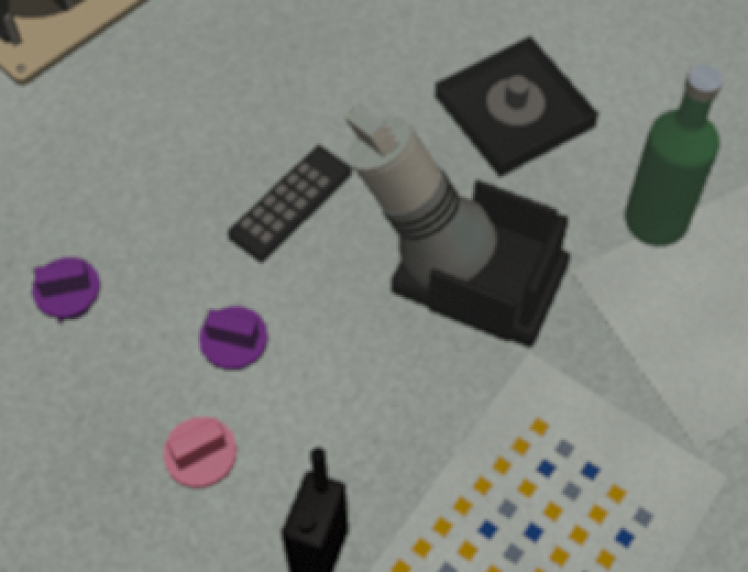

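The cap's flange sits flat on the rim: its top is 6.4 mm above the rim in the top view, with no tilt. The cover is in the tray and everything else is where it started.

```bash
python3 -c "
from bench import manip
print(manip.finish_job())"
```

```text
the job is handed in; nothing more can be done
None
```

The dust cover lies in the black tray, and the aluminium cap is screwed in straight and fully home with its flange on the rim. The bottle, radio and remote were not moved, and I handed the job in at about 34 s.

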